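Let the milling balls out into a tub and hold the spring gate at the mark

ROBOT

A 6-joint arm with a two-finger parallel gripper is mounted at the origin on the work surface; the furniture and walls round the work are solid. World frame = base frame: x ahead of the robot, y to its left, z up, the work surface at z = 0. Lengths are in m, angles in rad, forces in N, time in s.
With the tool pointing down it reaches from about 0.375 to 0.925 m from the base axis. Payload 5.7 kg.
Tool frame: the origin (TCP) lies at the very end of the fingers, on their centre line; the grasp point (between the pads) lies 19 mm behind it (r.pinch_z is the distance from the TCP to the grasp point, in m); z points along the fingers, y is the line along which they close (so a half turn about z gives the same grasp; the last joint's range is limited). The gripper opens to 85 mm and grips with 20 to 120 N. Pads are 22 mm wide; open, the fingers measure 114 mm over their backs; the gripper's body (76 mm by 85 mm) begins 54 mm behind the grasp point. The pads swing forward as they close: fully open they stand 13 mm farther back than shut.
Start: joints at [-1.426, 0.359, 1.51, -0, 1.272, -0.115], TCP at [0.154, -0.58, 0.231] pointing down, gripper open.
Joint ranges: [-2.97, 2.97], [-1.01, 2.36], [0.21, 2.38], [-0.96, 4.11], [0.2, 2.71], [-2.98, 2.98]. Speed limits (rad/s): [2.39, 2.39, 3.14, 3.14, 3.14, 3.14].

INTERFACE

Orientations are given as a unit quaternion [x, y, z, w].
In Python, from plant import r gives the robot as it stands.
- The arm moves only by the shell command python3 -m jog 'ROWS'. ROWS is JSON, a list that holds one entry, the list of rows, each a list of 7 numbers: the turn, a rotation vector about the tool's x, y, z in degrees, then the shift along the tool's x, y, z in m, then the closure, from -1 (fully open) to 1 (shut). A call has 1 to 5 rows; each row shifts and turns the commanded pose from where the row before left it, along the tool's axes as they then stand; what a row does not reach is not made up. A row lasts 1/8 s, in which the tool goes at most 62.5 mm and 10.7 degrees, less where a joint would pass 70% of its speed; a pose out of reach is approached as far as the arm can. A call with a gripper value outside its range is refused whole. The fingers move at their own pace and stop on an object; the grip force is fixed at half the most. Time passes only in rows, so rows that do not move let the fingers close. It gives the time, the measured TCP pose, the force and the opening at its end, in the units of the state.
- r.observe(): the state, without advancing time (a new reading comes with each control period).
- r.read_camera(name): name is "scene" or "side" or "wrist"; returns a dict with "img" (400x640x3 uint8, blue, green, red), "z_map" (400x640 float32, m along the optical axis (not along the pixel's ray), 0 where there is no reading), "fx", "fy", "cx", "cy" (pixels), "dist" ([k1, k2, p1, p2, k3] as OpenCV has them; the pictures are not rectified), "view" (4x4, takes a point from world to camera coordinates). Camera axes: x right, y down, z forward; pixel columns grow to the right and rows downward; lengths in m; the calibration is good to about 2 mm. A picture is of the moment at which its call begins.
- r.job_done(): hands the job in, once; it reports no verdict.
Trained networks look in a picture, given as the dict that the camera call returned (one of the last four; its "shot" number tells which), for a name from the list of things; names that differ only in an ending like _2 or _b are one class to them, and where a whole thing is asked for, a point or a joint stands for the part that bears it (a point fixed in the world has none). Each returns a list of dicts, best first, with "score" (0 to 1); they miss things now and then, are a little off and sometimes report something else, mostly with a low value. They report only what shows in the picture. A call takes as long as a camera call. They do not tell look-alikes from the thing itself.
- r.boxes_of(target, picture): "at" ([column, row] in pixels, amid what is visible of it).
- r.regions_of(target, picture): "mask" (400x640 bool, what is visible of it) and "at" ([column, row] in pixels, amid what is visible of it).
- r.spot_point(target, picture): "at" ([column, row] in pixels: a listed point, or the origin of a listed thing).
The state is a dict: "time": time; "joint_pos": joint angles; "dq": joint speeds; "joint_torque": joint torques, N m; "tool_pos": TCP position; "orientation": TCP orientation; "wrist_force": force on the tool from outside, world axes, zero at the start; "ft_torque": the same for the moment, N m; "opening": finger opening in m.
Only numpy, scipy, OpenCV 4.12 (cv2) and the standard library are available. Lean on these libraries where they do the work, as an engineer would, in place of code of your own. Each camera call takes 0.05 s, during which the arm holds its last target. There are 200 camera calls.

TASK

Take the white tub off the pile of slide boxes and stand it upright on the red ring under the spout of the ball dispenser, then let go of it. Then pull the dispenser's yellow spring gate handle out until it stands level with the red mark on the rail, so that all three milling balls roll into the tub, and finish still holding the handle there with the fingers: it springs shut if let go. Leave the slide boxes and the reagent bottles where they stand.

Things in the scene. Friction and masses are not known exactly. Their poses are not given: they have to be found in the camera images.
- dispenser: Ball dispenser, fixed to the bench, left or right, at varying place and yaw. Origin on the bench under its tower; own -x is its front (toward the robot at yaw 0), +y its left, z up. Grey base plate 4 mm thick, x -0.205 to 0.070, y -0.075 to 0.075. White tower x -0.020 to 0.050, y -0.025 to 0.025, with an open sloping aluminium chute (30 mm wide) on it; wall tops at most z 0.173.
- ring (a point): Centre of the red ring (radius 73 mm) painted on the dispenser's base plate, on the plate's top face (z 0.004): where the tub's underside shall be centred.
- spout (a point): Middle of the spout's lip (front end of the chute), on the chute floor, z 0.130, 35 mm from the ring's centre toward the tower. The spout overhangs the ring; its underside is nowhere lower than z 0.125, so the tub cannot be lowered straight onto the ring: it comes in low, under the spout, from the dispenser's front (own -x).
- gate_handle (a point): Grip point in the upright yellow gate handle, which is 24 mm along the dispenser's x, 12 mm along its y and stands from z 0.137 to 0.189; the point is on its centre line, 14 mm below its top (z 0.175). Free on all sides from above: 59 mm from the chute when shut. It slides along the dispenser's own -y as the gate opens.
- gate (a joint): Gate slide, m: 0 shut (start), grows to 0.060 as the handle is pulled along the dispenser's own -y. A spring pulls it shut: 3 N at 0, rising by 1 N per 10 mm. The balls pass once it is open by more than about 0.022.
- mark: Red clip on the flat scale rail (top z 0.135, 50 mm wide, juts out along the dispenser's own -y), fixed, 30 to 45 mm from the shut handle, varying: a red fin on each side of the rail, 11 mm above it. Origin midway between the fins at the rail's top; axes as the dispenser's. The handle is at the mark when gate_handle and this origin have the same own y.
- tub: Open white round tub, loose, 84 mm tall, 136 mm across the rim, 118 mm across the foot, wall about 3 mm, about 0.09 kg. Origin at the centre of its underside. At the start it stands on the pile of two slide boxes, its underside 64 mm above the bench and its rim overhanging the boxes all round; pinch it by the rim.
- box_top: Blue flat slide box, closed, loose, 91 x 98 x 32 mm, 0.4 kg, the one on which the tub stands; to be left where it is. Origin at the centre of its underside.
- box_low: Grey slide box of the same size and weight, on the bench under the blue one; to be left where it is. Origin at the centre of its underside.
- ball_0: Dark steel milling ball, 20 mm across, the one next to the gate in the chute. Origin at its centre.
- ball_1: Second milling ball in the chute, 20 mm across. Origin at its centre.
- ball_2: Third milling ball in the chute, 20 mm across. Origin at its centre.
- iodine: Brown dropper bottle with black cap, 38 mm wide, 107 mm tall, at the back of the bench; to be left alone. Origin at the centre of its underside.
- stain_a: Purple dropper bottle with pale cap, 33 mm wide, 98 mm tall, at the back of the bench; to be left alone. Origin at the centre of its underside.
- methanol: Pale dropper bottle, 50 mm wide, 132 mm tall, at the back right of the bench; to be left alone. Origin at the centre of its underside.
Mind the look-alikes: they are no part of the job. Leave any turquoise look-alike of the box_top alone.

How it is judged:
By the outcome, as a careful person would: the job done as asked, in the order asked, and still so for the second after the job is handed in, while the arm keeps its last pose, push and grip.
It also fails if it takes over 54 s, if anything falls off the work surface, if the arm or the gripper's body presses on something with over 40 N, if the wrist force passes 120 N, or if a joint passes its speed limit or range.

## Working session

There is one attempt and no reset: what is moved stays moved. The work goes in short steps, Python scripts to look and compute and a shell command to move; the robot and the scene stay as the last step left them, time stands still between calls to the robot, and variables do not carry over. Pictures are saved under pics/ and viewed, on a budget of 10 in all, crops included, one or two more only if the job needs it, and the job is handed in when it is done.

```bash
mkdir -p pics; cat > h.py <<'E'
import numpy as np, cv2
from plant import r
def K(p): return np.array([[p['fx'],0,p['cx']],[0,p['fy'],p['cy']],[0,0,1.]])
def ray(p,uv):
    n=cv2.undistortPoints(np.array([[uv]],float),K(p),np.array(p['dist'],float))[0,0]
    T=np.linalg.inv(np.array(p['view'])); return T[:3,3],T[:3,:3]@np.array([n[0],n[1],1.])
def atz(p,uv,z):
    o,d=ray(p,uv); return o+d*(z-o[2])/d[2]
def atd(p,uv):
    u,v=int(round(uv[0])),int(round(uv[1])); w=p['z_map'][max(v-1,0):v+2,max(u-1,0):u+2]; w=w[w>0]
    o,d=ray(p,uv); return o+d*np.median(w) if len(w) else None
def proj(p,X):
    V=np.array(p['view']); rv=cv2.Rodrigues(V[:3,:3])[0]
    return cv2.projectPoints(np.array(X,float).reshape(-1,1,3),rv,V[:3,3],K(p),np.array(p['dist'],float))[0][:,0]
def cloud(p,mask):
    v,u=np.nonzero(mask&(p['z_map']>0)); 
    n=cv2.undistortPoints(np.stack([u,v],1).astype(float)[:,None],K(p),np.array(p['dist'],float))[:,0]
    z=p['z_map'][v,u]; T=np.linalg.inv(np.array(p['view']))
    return (T[:3,:3]@(np.c_[n,np.ones(len(n))]*z[:,None]).T).T+T[:3,3]
E
python3 - <<'E'
from h import *
np.set_printoptions(precision=4,suppress=True)
for c in ['scene','side']:
    p=r.read_camera(c); cv2.imwrite(f'pics/{c}0.png',p['img'])
    print(c,np.linalg.inv(np.array(p['view']))[:3,3])
    for t in ['ring','spout','gate_handle','mark','tub','box_top','dispenser']:
        for d in r.spot_point(t,p)[:3]: print(t,round(d['score'],2),np.round(d['at'],1),atd(p,d['at']), atz(p,d['at'],{'ring':.004,'spout':.13,'gate_handle':.175,'mark':.135,'tub':.064,'box_top':.032,'dispenser':0}[t]))
E
```

```text
scene [-0.0611  1.0574  0.9146]
ring 0.79 [372.4 242.3] [ 0.4    -0.1414  0.0049] [ 0.4005 -0.1426  0.004 ]
spout 0.68 [359.3 203.3] [ 0.4447 -0.1301  0.1374] [ 0.4495 -0.1415  0.13  ]
gate_handle 0.66 [353.6 172. ] [ 0.5059 -0.2184  0.185 ] [ 0.5137 -0.236   0.175 ]
mark 0.56 [327.4 182.1] [ 0.5626 -0.1537  0.1664] [ 0.5888 -0.2045  0.135 ]
tub 0.61 [262.9 264.4] [0.5474 0.2267 0.1189] [0.5894 0.1694 0.064 ]
tub 0.47 [262.8 283.3] [0.5544 0.2241 0.0524] [0.5461 0.2353 0.064 ]
box_top 0.94 [316.4 298.9] [0.4126 0.1938 0.0348] [0.4141 0.1911 0.032 ]
box_top 0.58 [262.5 277.4] [0.554  0.2238 0.0721] [0.5833 0.1842 0.032 ]
dispenser 0.76 [333.4 231. ] [ 0.5225 -0.1188  0.0211] [ 0.5363 -0.1466  0.    ]
side [ 0.6011 -0.8441  0.6909]
ring 0.84 [248.4 246.5] [ 0.4117 -0.1481  0.0035] [ 0.4119 -0.1486  0.004 ]
spout 0.79 [258.2 201.9] [0.4048 0.0363 0.0035] [ 0.4409 -0.1257  0.13  ]
spout 0.16 [248.4 244.4] [ 0.4104 -0.141   0.0039] [ 0.4454 -0.2701  0.13  ]
gate_handle 0.63 [278.4 238.1] [ 0.5057 -0.2522  0.1357] [ 0.5124 -0.2941  0.175 ]
gate_handle 0.6 [279.5 214.7] [ 0.5063 -0.2282  0.1793] [ 0.5055 -0.223   0.175 ]
gate_handle 0.29 [307.2 196.6] [ 0.5583 -0.1472  0.1692] [ 0.5588 -0.1549  0.175 ]
mark 0.54 [279.3 235.2] [ 0.5065 -0.2437  0.1361] [ 0.5063 -0.2424  0.135 ]
tub 0.96 [325.7 163.4] [0.5947 0.115  0.0967] [0.5943 0.1677 0.064 ]
box_top 0.76 [273.3 178.1] [0.4362 0.1319 0.0244] [0.4381 0.1208 0.032 ]
box_top 0.74 [322.2 170. ] [0.5853 0.1161 0.0726] [0.5842 0.1792 0.032 ]
box_top 0.39 [289.  199.9] [ 0.5173 -0.1501  0.1594] [0.4972 0.0163 0.032 ]
dispenser 0.76 [297.8 246. ] [ 0.5384 -0.1658  0.0321] [ 0.5353 -0.1327  0.    ]
dispenser 0.27 [363.8 211.8] [ 0.7037 -0.0291  0.0396] [0.7099 0.0205 0.    ]
```

```bash
python3 - <<'E'
import cv2
a=cv2.imread('pics/scene0.png')[120:360,180:480];b=cv2.imread('pics/side0.png')[90:330,180:480]
cv2.imwrite('pics/both.png',cv2.resize(cv2.vconcat([a,b]),None,fx=1.25*1,fy=1.25,interpolation=cv2.INTER_CUBIC))
E
```

```text
(no output)
```

View pics/both.png

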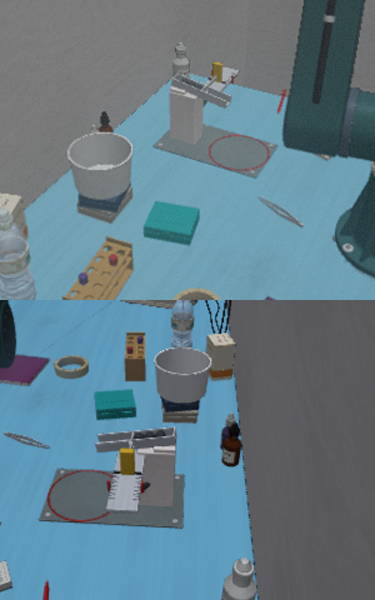

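View pics/scene0.png

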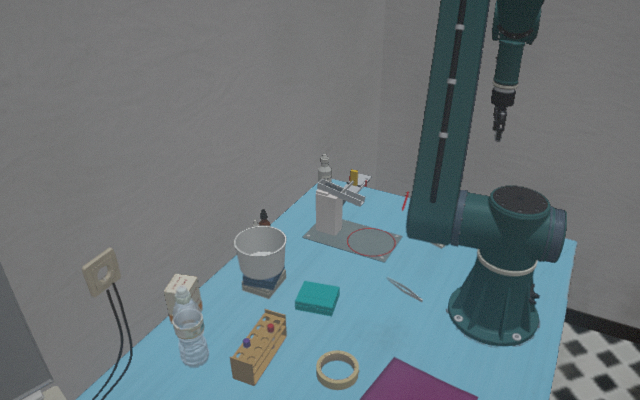

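The pile with the white tub is at pixel (262,255) in the scene view; the turquoise box at (317,298) is the look-alike, left alone. The dispenser has its ring at (372,242), its yellow handle at (353,176) and the red fins behind the handle. Only one tub fits. Next I measure precisely.

```bash
python3 - <<'E'
from h import *
from scipy.optimize import least_squares
np.set_printoptions(precision=4,suppress=True)
def circ(P):
    f=lambda q:np.hypot(P[:,0]-q[0],P[:,1]-q[1])-q[2]
    s=least_squares(f,[*P[:,:2].mean(0),.07],loss='soft_l1',f_scale=.002); return s.x,np.median(abs(f(s.x)))
for c in ['scene','side']:
    p=r.read_camera(c); im=p['img'].astype(int); hsv=cv2.cvtColor(p['img'],cv2.COLOR_BGR2HSV).astype(int)
    A=np.ones(im.shape[:2],bool)
    full=np.full(A.shape+(3,),np.nan); P=cloud(p,A); full[p['z_map']>0]=P
    X,Y,Z=full[...,0],full[...,1],full[...,2]
    near=(X>.2)&(X<.75)&(Y>-.4)&(Y<.05)
    red=((hsv[...,0]<8)|(hsv[...,0]>172))&(hsv[...,1]>120)
    m=near&red&(Z<.02)&(np.hypot(X-.405,Y+.146)<.1); print(c,'ring',m.sum(),circ(full[m]))
    uv=np.argwhere(m)[:,::-1]; Q=np.array([atz(p,u,.004) for u in uv]); print('  ring by ray',circ(Q))
    m=near&red&(Z>.12); print('fins',m.sum()); print(np.c_[np.argwhere(m)[:,::-1],full[m]][:30])
    m=near&(hsv[...,0]>18)&(hsv[...,0]<34)&(hsv[...,1]>130)&(Z>.12); print('handle',m.sum(),full[m].min(0),np.median(full[m],0),full[m].max(0)); 
    t=m&(Z>.186); print(' top',t.sum(),full[t].mean(0),full[t].min(0),full[t].max(0))
    m=near&(hsv[...,1]<70)&(Z<.02)&(Z>-.005)
    n,l,s,_=cv2.connectedComponentsWithStats(m.astype(np.uint8)); k=1+s[1:,4].argmax(); m=l==k
    print(' plate',cv2.minAreaRect((full[m][:,:2]).astype(np.float32)*1000), m.sum())
    m=(np.hypot(X-.594,Y-.168)<.11)&(Z>.143)&(Z<.155); print('tubrim',m.sum(),np.nanmax(Z[np.hypot(X-.594,Y-.168)<.11]),circ(full[m]))
E
```

```text
scene ring 1 (array([ 0.4899, -0.1267,  0.0386]), np.float64(5.215766062105498e-09))
  ring by ray (array([ 0.49  , -0.1269,  0.0386]), np.float64(4.440917286685497e-09))
fins 1
[[365.     185.       0.4789  -0.2494   0.1313]]
handle 62 [ 0.4937 -0.2268  0.1423] [ 0.5035 -0.2189  0.1739] [ 0.5155 -0.2091  0.1919]
 top 13 [ 0.5047 -0.2196  0.1893] [ 0.4937 -0.2268  0.1866] [ 0.5139 -0.2091  0.1919]
 plate ((470.3640441894531, -143.8072509765625), (279.4883728027344, 158.5401153564453), 0.870067834854126) 2063
tubrim 281 0.15267228963160662 (array([0.5886, 0.1772, 0.066 ]), np.float64(0.0013812616779278752))
side ring 92 (array([ 0.4084, -0.1444,  0.0725]), np.float64(0.0006389711076910456))
  ring by ray (array([ 0.4084, -0.1427,  0.0729]), np.float64(0.0005997521082658844))
fins 34
[[266.     234.       0.4807  -0.2553   0.1482]
 [267.     234.       0.4823  -0.2528   0.1461]
 [266.     235.       0.4808  -0.2562   0.1462]
 [267.     235.       0.4826  -0.2549   0.1452]
 [294.     235.       0.5384  -0.2507   0.1455]
 [266.     236.       0.4804  -0.255    0.1423]
 [267.     236.    
[... 822 characters left out ...]
364  -0.2533   0.1336]
 [294.     240.       0.5387  -0.2549   0.1353]
 [267.     241.       0.4816  -0.2544   0.1277]
 [293.     241.       0.5366  -0.255    0.1324]
 [294.     241.       0.5388  -0.256    0.1335]
 [267.     242.       0.482   -0.2571   0.1273]
 [292.     242.       0.5342  -0.2526   0.1271]]
handle 225 [ 0.4973 -0.231   0.1386] [ 0.5105 -0.2279  0.1677] [ 0.521  -0.2178  0.1903]
 top 44 [ 0.509  -0.2247  0.1884] [ 0.4985 -0.2294  0.1862] [ 0.52   -0.2178  0.1903]
 plate ((396.4459228515625, -141.2542266845703), (122.00425720214844, 146.3874053955078), 1.041172981262207) 1634
tubrim 205 0.15026626348899297 (array([0.5907, 0.1745, 0.0655]), np.float64(0.0011960422404632964))
```

```bash
cat >> h.py <<'E'
from scipy.spatial.transform import Rotation as Ro
def now():
    s=r.observe(); return np.array(s['tool_pos']),Ro.from_quat(s['orientation']),s
def Rt(ang,tilt,flip=0):  # closing axis along outward direction ang (deg), fingers leaning inward by tilt
    a,t=np.radians([ang,tilt]); u=np.array([np.cos(a),np.sin(a),0]); e=np.array([0,0,1.])
    z=-e*np.cos(t)-u*np.sin(t); y=u*np.cos(t)-e*np.sin(t)
    if flip: y=-y
    return Ro.from_matrix(np.c_[np.cross(y,z),y,z])
def plan(target,R):
    p,R0,s=now(); print('t',round(s['time'],2),'tcp',p.round(4),'F',np.round(s['wrist_force'],1),'open',round(s['opening'],4),'q',np.round(s['joint_pos'],2))
    print('turn deg',np.degrees((R0.inv()*R).as_rotvec()).round(1)); 
    print('shift in current axes',R0.inv().apply(target-p).round(4),'in target axes',R.inv().apply(target-p).round(4))
E
python3 - <<'E'
from h import *
print(r.pinch_z,now()[1].as_matrix().round(3))
c=np.array([.590,.1755,.148]); u=np.array([-.5,-.866,0])
for f in (0,1):
    R=Rt(240,6,f); g=c+u*.0663-[0,0,.010]   # grasp point 10 mm below rim
    g=c+u*.0655-np.array([0,0,.010]); t=g+R.apply([0,0,r.pinch_z]); print(g,t); plan(t,R)
    print(R.as_matrix().round(3))
E
```

```text
0.0187 [[ 0.966  0.257  0.   ]
 [ 0.257 -0.966  0.   ]
 [ 0.    -0.    -1.   ]]
[0.55725  0.118777 0.138   ] [0.55822734 0.1204698  0.11940244]
t 0.9 tcp [ 0.1541 -0.5799  0.2313] F [-0.5 -0.3  0.1] open 0.0853 q [-1.43  0.36  1.51  0.    1.27 -0.12]
turn deg [ 5.7  2.3 44.8]
shift in current axes [ 0.5704 -0.573   0.1119] in target axes [-2.000e-04 -7.924e-01  1.958e-01]
[[ 0.866 -0.497  0.052]
 [-0.5   -0.861  0.091]
 [ 0.    -0.105 -0.995]]
[0.55725  0.118777 0.138   ] [0.55822734 0.1204698  0.11940244]
t 0.9 tcp [ 0.1541 -0.5799  0.2313] F [-0.5 -0.3  0.1] open 0.0853 q [-1.43  0.36  1.51  0.    1.27 -0.12]
turn deg [  -2.9    7.1 -135. ]
shift in current axes [ 0.5704 -0.573   0.1119] in target axes [2.000e-04 7.924e-01 1.958e-01]
[[-0.866  0.497  0.052]
 [ 0.5    0.861  0.091]
 [ 0.     0.105 -0.995]]
```

```bash
python3 -m jog '[[[0,0,9,0,0,-0.008,0],[0,0,9,0,0,-0.008,0],[0,0,9,0,0,-0.008,0],[0,0,9,0,0,-0.008,0],[0,0,9,0,0,-0.008,0]]]'; python3 -m jog '[[[0,0,0,0,-0.055,0,0],[0,0,0,0,-0.055,0,0],[0,0,0,0,-0.055,0,0],[0,0,0,0,-0.055,0,0],[0,0,0,0,-0.055,0,0]]]'; python3 -m jog '[[[0,0,0,0,-0.055,0,0],[0,0,0,0,-0.055,0,0],[0,0,0,0,-0.055,0,0],[0,0,0,0,-0.055,0,0],[0,0,0,0,-0.055,0,0]]]'
python3 - <<'E'
from h import *
plan(np.array([.5582,.1205,.1194]),Rt(240,6))
E
```

```text
time: 1.52
tool_pos: [0.1541, -0.5798, 0.2715]
orientation: [0.965, -0.262, -0.0, -0.0]
wrist_force: [-0.2, 0.2, 0.1]
opening: 0.0428
time: 2.15
tool_pos: [0.2928, -0.3405, 0.2715]
orientation: [0.966, -0.26, 0.0, 0.0]
wrist_force: [0.5, 0.3, -0.1]
opening: 0.0427
time: 2.78
tool_pos: [0.4309, -0.1025, 0.2717]
orientation: [0.966, -0.26, 0.001, 0.0]
wrist_force: [1.1, -0.4, -0.3]
opening: 0.0427
t 2.77 tcp [ 0.4309 -0.1025  0.2717] F [ 1.1 -0.4 -0.3] open 0.0427 q [-0.39  0.09  1.77 -0.    1.28  1.71]
turn deg [ 6.  -0.1 -0.1]
shift in current axes [-0.002  -0.2568  0.1523] in target axes [-0.0013 -0.2395  0.1783]
```

```bash
python3 -m jog '[[[0,0,0,0,-0.055,0,0],[0,0,0,0,-0.055,0,0],[0,0,0,0,-0.05,0,0],[6,0,0,0,0,0,0],[0,0,0,0,0,0,0]]]'
python3 - <<'E'
from h import *
from scipy.optimize import least_squares
np.set_printoptions(precision=4,suppress=True)
p=r.read_camera('wrist'); cv2.imwrite('pics/w1.png',p['img'])
P=cloud(p,np.ones((400,640),bool)); d=np.hypot(P[:,0]-.59,P[:,1]-.1755); m=(d<.09)&(P[:,2]>.143)&(P[:,2]<.153)
Q=P[m]; f=lambda q:np.hypot(Q[:,0]-q[0],Q[:,1]-q[1])-q[2]
s=least_squares(f,[.59,.1755,.067],loss='soft_l1',f_scale=.001); print(m.sum(),s.x,np.median(abs(f(s.x))),np.percentile(Q[:,2],[5,50,98]))
u=np.array([-.5,-.866,0]); R=Rt(240,6); g=np.r_[s.x[:2],.148]+u*.0655-[0,0,.010]; plan(g+R.apply([0,0,r.pinch_z]),R)
E
```

```text
time: 3.4
tool_pos: [0.5096, 0.0343, 0.2711]
orientation: [0.964, -0.26, 0.013, -0.05]
wrist_force: [-0.7, -0.4, -0.1]
opening: 0.0426
1954 [0.5889 0.1749 0.0653] 0.000983170592601626 [0.1439 0.1481 0.1498]
t 3.45 tcp [0.5098 0.0337 0.2713] F [-0.5 -0.7  0.3] open 0.0427 q [-0.14  0.16  1.69  0.1   1.25  1.93]
turn deg [ 0.1  0.  -0.2]
shift in current axes [-0.0023 -0.0821  0.1612] in target axes [-0.002  -0.0819  0.1613]
```

View pics/w1.png

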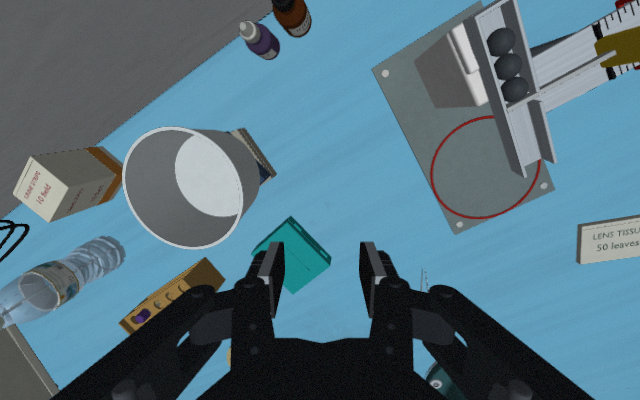

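The wrist view shows the tub at (185,187), standing on the blue and grey boxes. The turquoise look-alike at (291,255) is separate. The three balls and the ring at (485,168) are visible too. Now I grip the rim.

```bash
python3 -m jog '[[[0,0,0,-0.002,-0.042,0.02,0],[0,0,0,0,-0.040,0.04,0],[0,0,0,0,0,0.05,0],[0,0,0,0,0,0.051,0],[0,0,0,0,0,0,0]]]'
python3 - <<'E'
from h import *
p=r.read_camera('wrist'); cv2.imwrite('pics/w2.png',p['img'])
u=np.array([-.5,-.866,0]); R=Rt(240,6); g=np.array([.5889,.1749,.148])+u*.0655-[0,0,.010]; plan(g+R.apply([0,0,r.pinch_z]),R)
E
```

```text
time: 4.08
tool_pos: [0.5547, 0.1198, 0.1164]
orientation: [0.964, -0.26, 0.009, -0.049]
wrist_force: [0.2, 0.4, 0.1]
opening: 0.0425
t 4.12 tcp [0.5569 0.1198 0.1189] F [-0.4 -0.1  0.7] open 0.0428 q [0.03 0.41 1.75 0.11 0.93 2.07]
turn deg [ 0.2  0.2 -0.2]
shift in current axes [ 0.0002 -0.0002 -0.0004] in target axes [ 0.0002 -0.0002 -0.0004]
```

View pics/w2.png

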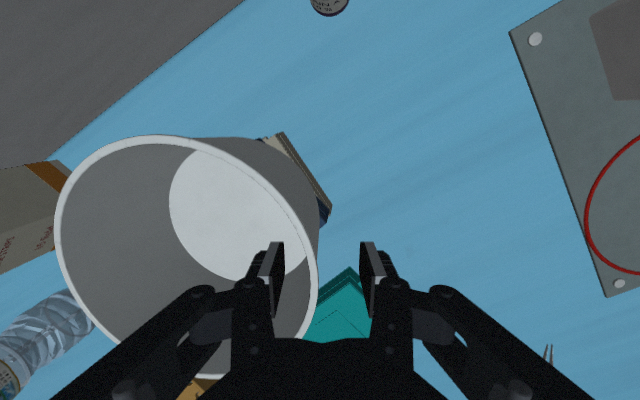

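The fingers straddle the rim, with the left pad inside at (272,275), the right pad outside at (372,275) and the wall at (315,280). Closing.

```bash
python3 -m jog '[[[0,0,0,0,0,0,1],[0,0,0,0,0,0,1],[0,0,0,0,0,0,1],[0,0,0,0,0,0,1],[0,0,0,0,0,0,1]]]';python3 -m jog '[[[0,0,0,0,0,-0.01,1],[0,0,0,0,0,-0.03,1],[0,0,0,0,0,0,1]]]'
python3 - <<'E'
from h import *
from scipy.optimize import least_squares
np.set_printoptions(precision=4,suppress=True)
plan(np.zeros(3),Rt(240,6))
for c in ['wrist','scene','side']:
    p=r.read_camera(c)
    if c=='wrist': cv2.imwrite('pics/w3.png',p['img'])
    P=cloud(p,np.ones((400,640),bool)); d=np.hypot(P[:,0]-.59,P[:,1]-.1755); m=(d<.09)&(P[:,2]>.165)&(P[:,2]<.2)&~(np.hypot(P[:,0]-.555,P[:,1]-.118)<.035)
    Q=P[m]; f=lambda q:np.hypot(Q[:,0]-q[0],Q[:,1]-q[1])-q[2]
    s=least_squares(f,[.59,.1755,.067],loss='soft_l1',f_scale=.001); print(c,m.sum(),s.x,np.median(abs(f(s.x))))
    k=abs(f(s.x))<.006; Q=Q[k]
    # rim top z by sector
    a=np.degrees(np.arctan2(Q[:,1]-s.x[1],Q[:,0]-s.x[0]))%360
    for b in range(0,360,45):
        q=Q[(a>=b)&(a<b+45),2]
        if len(q)>8: print(b,len(q),np.percentile(q,95).round(4),end=' ')
    print()
E
```

```text
time: 4.75
tool_pos: [0.5598, 0.1202, 0.1222]
orientation: [0.964, -0.259, 0.016, -0.051]
wrist_force: [-0.3, -0.4, 7.6]
opening: 0.0042
time: 5.12
tool_pos: [0.5577, 0.1167, 0.1623]
orientation: [0.964, -0.259, 0.016, -0.051]
wrist_force: [0.6, -0.4, -0.8]
opening: 0.0043
t 5.12 tcp [0.5577 0.1167 0.1623] F [ 0.6 -0.4 -0.8] open 0.0043 q [0.03 0.35 1.72 0.11 1.01 2.07]
turn deg [-0.2 -0.3 -0.1]
shift in current axes [-0.4244  0.3959  0.1187] in target axes [-0.4246  0.3948  0.1217]
wrist 11629 [0.5854 0.1705 0.0648] 0.0007381605270040809
0 3013 0.1906 45 3899 0.1903 90 1700 0.1898 135 10 0.1678 270 1669 0.1898 315 1338 0.1906 
scene 727 [0.5843 0.1724 0.0648] 0.0013336998470804828
0 61 0.191 45 79 0.1901 90 152 0.1895 135 122 0.1889 180 33 0.1884 270 135 0.1881 315 138 0.1891 
side 318 [0.5857 0.1709 0.0645] 0.001159840168308883
0 59 0.1875 45 104 0.1864 270 104 0.1862 315 40 0.1871
```

```bash
cat > ring.py <<'E'
from h import *
from scipy.optimize import least_squares
np.set_printoptions(precision=4,suppress=True)
def ring(c):
    p=r.read_camera(c); hsv=cv2.cvtColor(p['img'],cv2.COLOR_BGR2HSV).astype(int)
    P=cloud(p,((hsv[...,0]<8)|(hsv[...,0]>172))&(hsv[...,1]>110)&(hsv[...,2]>50))
    P=P[(P[:,2]<.02)&(abs(np.hypot(P[:,0]-.4085,P[:,1]+.1435)-.073)<.012)]
    f=lambda q:np.hypot(P[:,0]-q[0],P[:,1]-q[1])-q[2]
    s=least_squares(f,[.4085,-.1435,.073],loss='soft_l1',f_scale=.001); print(c,'ring',len(P),s.x,np.median(abs(f(s.x))),P[:,2].mean() if len(P) else 0)
    return p
E
python3 - <<'E'
from ring import *
for c in ['wrist','side']: ring(c)
R=now()[1]; pts=np.array([[.5577,.1167,.1623],[.395,-.015,.1623],[.395,-.015,.075],[.378,-.1,.075],[.3807,-.198,.075],[.3807,-.198,.062]])
print(R.inv().apply(np.diff(pts,axis=0)).round(4))
E
```

```text
wrist ring 816 [ 0.4082 -0.143   0.0727] 0.0007849498904366203 0.0061408274434691995
side ring 106 [ 0.4091 -0.1441  0.0731] 0.0008845178344141016 0.005239937521163129
[[-0.0747  0.1945 -0.0201]
 [ 0.0001  0.009   0.0868]
 [ 0.0279  0.0816 -0.0085]
 [ 0.0515  0.083  -0.0087]
 [ 0.      0.0013  0.0129]]
```

Ring at (0.4085, -0.1435), agreed by both cameras. Carry.

```bash
python3 -m jog '[[[0,0,0,-0.0187,0.0486,-0.005,1],[0,0,0,-0.0187,0.0486,-0.005,1],[0,0,0,-0.0187,0.0486,-0.005,1],[0,0,0,-0.0187,0.0486,-0.005,1],[0,0,0,0,0.0045,0.0434,1]]]'
python3 -m jog '[[[0,0,0,0,0.0045,0.0434,1],[0,0,0,0.014,0.0408,-0.0042,1],[0,0,0,0.014,0.0408,-0.0043,1],[0,0,0,0,0,0,1]]]'
python3 - <<'E'
from h import *
p=r.read_camera('side'); q=r.read_camera('scene')
cv2.imwrite('pics/s4.png',cv2.resize(cv2.vconcat([p['img'][120:320,140:440],q['img'][120:320,230:530]]),None,fx=1.4,fy=1.4))
plan(np.array([.3807,-.198,.075]),Rt(240,6))
E
```

```text
time: 6.0
tool_pos: [0.3927, -0.0166, 0.1167]
orientation: [0.964, -0.261, 0.016, -0.05]
wrist_force: [2.3, 1.0, -1.4]
opening: 0.0045
time: 6.5
tool_pos: [0.3766, -0.1021, 0.0713]
orientation: [0.964, -0.261, 0.014, -0.05]
wrist_force: [-0.1, 0.9, -0.6]
opening: 0.0042
t 6.6 tcp [ 0.3758 -0.0995  0.0714] F [-0.7  1.4 -2.1] open 0.0041 q [-0.54  0.31  2.14  0.16  0.7   1.43]
turn deg [-0.   0.1 -0.2]
shift in current axes [ 0.0538  0.0818 -0.0123] in target axes [ 0.0535  0.082  -0.0122]
```

View pics/s4.png

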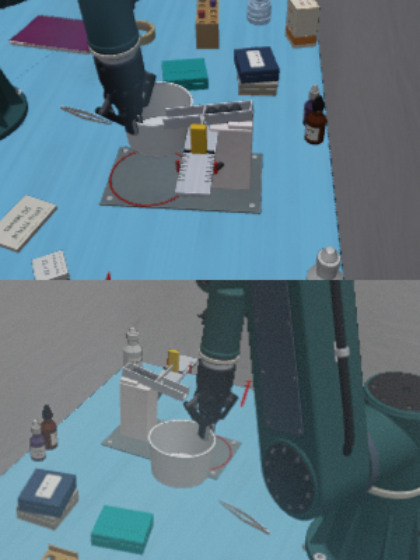

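The tub is level and low, entering beside the ring at (165,120) in the top panel. The blue box stayed on its pile and the chute is clear. I continue under the spout.

```bash
python3 -m jog '[[[0,0,0,0.0269,0.041,-0.006,1],[0,0,0,0.0269,0.041,-0.006,1],[0,0,0,0,0,0,1]]]'
cat > tub.py <<'E'
from ring import *
def tub(c0,z0,z1):
    out=[]
    for c in ['side','scene','wrist']:
        p=r.read_camera(c); P=cloud(p,np.ones((400,640),bool)); t=now()[0]
        d=np.hypot(P[:,0]-c0[0],P[:,1]-c0[1]); m=(d<.078)&(d>.055)&(P[:,2]>z0)&(P[:,2]<z1)
        if c!='wrist': m&=np.hypot(P[:,0]-t[0],P[:,1]-t[1])>.05
        Q=P[m]; Q=Q[Q[:,2]>np.percentile(Q[:,2],50)]
        f=lambda q:np.hypot(Q[:,0]-q[0],Q[:,1]-q[1])-.0665
        s=least_squares(f,c0,loss='soft_l1',f_scale=.001); print(c,len(Q),s.x,np.median(abs(f(s.x))),'ztop',np.percentile(Q[:,2],[50,97]))
E
python3 - <<'E'
from tub import *
plan(np.array([.3807,-.198,.062]),Rt(240,6)); tub([.4085,-.1435],.07,.112)
E
```

```text
time: 6.98
tool_pos: [0.3834, -0.2011, 0.0755]
orientation: [0.964, -0.26, 0.015, -0.05]
wrist_force: [0.0, 0.2, -0.9]
opening: 0.0044
t 6.97 tcp [ 0.3834 -0.2011  0.0755] F [ 0.   0.2 -0.9] open 0.0044 q [-0.73  0.35  2.04  0.15  0.77  1.26]
turn deg [ 0.1 -0.2 -0.2]
shift in current axes [-0.0039  0.0001  0.0136] in target axes [-0.0039  0.0001  0.0136]
side 220 [ 0.4104 -0.1476] 0.0011453192847147159 ztop [0.0959 0.1034]
scene 309 [ 0.4078 -0.1437] 0.0018497292983625513 ztop [0.0966 0.1049]
wrist 6450 [ 0.4078 -0.1432] 0.0012965948350137785 ztop [0.1011 0.1077]
```

```bash
python3 -m jog '[[[0,0,0,-0.002,0,0.009,1],[0,0,0,0,0,0.004,1],[0,0,0,0,0,0,1]]]';  python3 -m jog '[[[0,0,0,0,0,0.002,1],[0,0,0,0,0,0,1]]]'
python3 - <<'E'
from tub import *
plan(np.array([.3807,-.198,.062]),Rt(240,6)); tub([.4085,-.1435],.06,.099)
E
```

```text
time: 7.5
tool_pos: [0.3792, -0.1945, 0.0622]
orientation: [0.964, -0.259, 0.012, -0.051]
wrist_force: [-3.2, 0.6, 9.7]
opening: 0.0045
time: 7.75
tool_pos: [0.3791, -0.1948, 0.062]
orientation: [0.965, -0.258, 0.013, -0.051]
wrist_force: [-11.9, 0.6, 40.0]
opening: 0.0045
t 7.75 tcp [ 0.3791 -0.1948  0.062 ] F [-11.9   0.6  40. ] open 0.0045 q [-0.73  0.38  2.06  0.15  0.74  1.25]
turn deg [-0.   0.1 -0. ]
shift in current axes [ 0.003   0.0019 -0.0002] in target axes [ 0.003   0.0019 -0.0002]
side 208 [ 0.4061 -0.1413] 0.001084477409582979 ztop [0.085  0.0914]
scene 281 [ 0.4048 -0.1399] 0.001572996456063222 ztop [0.085 0.093]
wrist 7089 [ 0.4056 -0.1411] 0.0011971336417272577 ztop [0.0886 0.0938]
```

```bash
python3 -m jog '[[[0,0,0,0,0,-0.005,1],[0,0,0,0.004,0.001,0,1],[0,0,0,0,0,0,1]]]'
python3 - <<'E'
from tub import *
plan(np.array([.3807,-.198,.062]),Rt(240,6)); tub([.4085,-.1435],.06,.101)
E
```

```text
time: 8.28
tool_pos: [0.3834, -0.1993, 0.0648]
orientation: [0.964, -0.259, 0.014, -0.051]
wrist_force: [-0.2, -0.3, -0.0]
opening: 0.0045
t 8.28 tcp [ 0.3834 -0.1993  0.0648] F [-0.2 -0.3 -0. ] open 0.0045 q [-0.73  0.38  2.04  0.15  0.75  1.25]
turn deg [-0.  -0.  -0.1]
shift in current axes [-0.003   0.0005  0.0027] in target axes [-0.003   0.0005  0.0027]
side 203 [ 0.4103 -0.1458] 0.0010396857579239721 ztop [0.0847 0.0932]
scene 308 [ 0.4088 -0.1445] 0.0016964809990178756 ztop [0.0867 0.0941]
wrist 7153 [ 0.4096 -0.1453] 0.0012038738986579894 ztop [0.0908 0.0955]
```

```bash
python3 -m jog '[[[0,0,0,-0.002,0,0,1],[0,0,0,0,0,0.0015,1],[0,0,0,0,0,0,1],[0,0,0,0,0,0,0],[0,0,0,0,0,0,0]]]'; python3 -m jog '[[[0,0,0,0,0,0,0],[0,0,0,0,0,-0.02,0],[0,0,0,0,0,-0.04,0],[0,0,0,0,0,-0.05,0],[0,0,0,0,0,-0.05,0]]]'
python3 - <<'E'
from tub import *
tub([.4085,-.1435],.06,.098); p=r.read_camera('wrist'); cv2.imwrite('pics/w5.png',p['img'])
plan(np.array([.509,-.225,.156]),Rt(270,0)); plan(np.array([.509,-.225,.156]),Rt(90,0))
hsv=cv2.cvtColor(p['img'],cv2.COLOR_BGR2HSV).astype(int)
P=cloud(p,(hsv[...,0]>18)&(hsv[...,0]<34)&(hsv[...,1]>120)); P=P[(P[:,2]>.185)&(np.hypot(P[:,0]-.509,P[:,1]+.225)<.04)]; print(len(P),P.mean(0) if len(P) else '')
E
```

```text
time: 9.05
tool_pos: [0.3815, -0.1981, 0.0637]
orientation: [0.964, -0.259, 0.014, -0.051]
wrist_force: [-0.1, -0.3, 0.2]
opening: 0.0402
time: 9.68
tool_pos: [0.3725, -0.2123, 0.2242]
orientation: [0.964, -0.259, 0.013, -0.051]
wrist_force: [1.2, -1.1, -0.2]
opening: 0.0428
side 353 [ 0.4104 -0.1442] 0.0016705551711772848 ztop [0.0839 0.0894]
scene 289 [ 0.4072 -0.1427] 0.0017537264107589656 ztop [0.0841 0.0905]
wrist 1384 [ 0.41   -0.1434] 0.0012594879694849195 ztop [0.0883 0.0898]
t 9.88 tcp [ 0.3734 -0.213   0.2235] F [-0.5  0.7  0.1] open 0.0427 q [-0.77  0.12  1.87  0.11  1.18  1.28]
turn deg [ -5.8  -1.7 -30.1]
shift in current axes [ 0.1232 -0.0503  0.0734] in target axes [0.1356 0.012  0.0675]
t 9.88 tcp [ 0.3734 -0.213   0.2235] F [-0.5  0.7  0.1] open 0.0427 q [-0.77  0.12  1.87  0.11  1.18  1.28]
turn deg [ -2.3   7.8 149.7]
shift in current axes [ 0.1232 -0.0503  0.0734] in target axes [-0.1356 -0.012   0.0675]
836 [ 0.5068 -0.2231  0.1891]
```

View pics/w5.png

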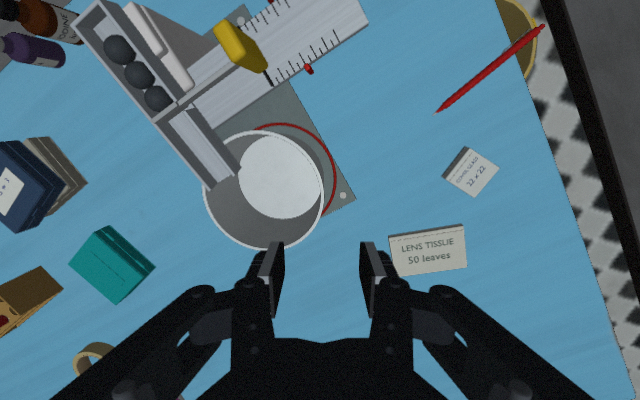

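The tub stands on the ring, centred at about (0.409,-0.1435), at pixel (265,190) under the spout. The handle is at (235,45), with a red fin at (307,69). Next I square the tool to the dispenser and go above the handle.

```bash
python3 -m jog '[[[-1.9,-0.6,-10.3,0,0,0,0],[-1.9,-0.6,-10.3,0,0,0,0],[-2,-0.6,-10.3,0,0,0,0],[0,0,0,0.045,0,-0.01,0],[0,0,0,0.045,0,0,0]]]'
python3 - <<'E'
from tub import *
p=r.read_camera('wrist'); cv2.imwrite('pics/w6.png',p['img']); q=r.read_camera('side')
for c in (p,q):
    hsv=cv2.cvtColor(c['img'],cv2.COLOR_BGR2HSV).astype(int)
    P=cloud(c,(hsv[...,0]>18)&(hsv[...,0]<34)&(hsv[...,1]>120)); P=P[(P[:,2]>.186)&(np.hypot(P[:,0]-.509,P[:,1]+.225)<.04)]
    if len(P): print('handle top',len(P),P.mean(0),P.min(0),P.max(0), cv2.minAreaRect((P[:,:2]*1000).astype(np.float32)))
    P=cloud(c,((hsv[...,0]<8)|(hsv[...,0]>172))&(hsv[...,1]>110)); P=P[(P[:,2]>.13)&(P[:,2]<.16)&(np.hypot(P[:,0]-.509,P[:,1]+.255)<.05)]
    for k in (P[:,0]<.509,P[:,0]>.509):
        if k.sum(): print('fin',k.sum(),P[k].mean(0),P[k].min(0),P[k].max(0))
    for t in ['gate_handle','mark']:
        for d in r.spot_point(t,c)[:2]: print(t,d['score'],d['at'],atz(c,d['at'],.175 if t[0]=='g' else .135))
plan(np.array([.508,-.224,.156]),Rt(270.9,0))
E
```

```text
time: 10.5
tool_pos: [0.4633, -0.2105, 0.2312]
orientation: [1.0, 0.007, -0.002, -0.001]
wrist_force: [0.0, -1.1, 0.2]
opening: 0.0426
handle top 596 [ 0.5088 -0.2221  0.1906] [ 0.4737 -0.2357  0.186 ] [ 0.5202 -0.2162  0.3248] ((497.2837219238281, -225.200439453125), (46.76693344116211, 16.377172470092773), 5.66173791885376)
fin 44 [ 0.481  -0.2525  0.1428] [ 0.4778 -0.255   0.132 ] [ 0.4828 -0.2511  0.1475]
fin 47 [ 0.5366 -0.2518  0.1432] [ 0.5336 -0.2542  0.13  ] [ 0.5386 -0.2505  0.1481]
gate_handle 0.71 [337.6, 161.2] [ 0.5072 -0.2217  0.175 ]
mark 0.22 [231.7, 114.6] [ 0.5378 -0.1352  0.135 ]
handle top 42 [ 0.5094 -0.2248  0.1886] [ 0.4985 -0.2288  0.1861] [ 0.52   -0.2174  0.1915] ((509.20343017578125, -222.92840576171875), (21.330310821533203, 11.232255935668945), 1.5137138366699219)
fin 14 [ 0.4811 -0.254   0.1386] [ 0.4795 -0.2553  0.1301] [ 0.4826 -0.2525  0.1468]
fin 14 [ 0.5376 -0.2538  0.1398] [ 0.5363 -0.2563  0.1324] [ 0.5388 -0.2502  0.1463]
gate_handle 0.66 [280.7, 214.9] [ 0.5081 -0.2234  0.175 ]
gate_handle 0.18 [300.5, 244.8] [ 0.5568 -0.3092  0.175 ]
mark 0.55 [279.5, 237.4] [ 0.5076 -0.2491  0.135 ]
t 10.8 tcp [ 0.4611 -0.2104  0.231 ] F [-0.6 -0.5 -0. ] open 0.0429 q [-0.56  0.23  1.7  -0.    1.22  0.99]
turn deg [-0.2  0.3 -0.1]
shift in current axes [0.0471 0.0146 0.0746] in target axes [0.0467 0.0144 0.075 ]
```

View pics/w6.png

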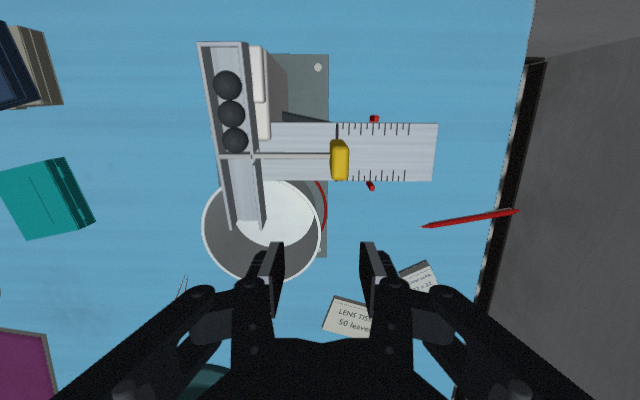

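Square view: handle at (340,160), fins at (374,118) and (371,186), balls behind the gate at (232,110). The travel is about 30 mm. Descend and grip.

```bash
python3 -m jog '[[[0,0,0,0.047,0.0135,0,0],[0,0,0,0,0,0.035,0],[0,0,0,0,0,0.038,0],[0,0,0,0,0,0,0]]]'; python3 -m jog '[[[0,0,0,0,0,0,1],[0,0,0,0,0,0,1],[0,0,0,0,0,0,1],[0,0,0,0,0,0,1],[0,0,0,0,0,0,1]]]'
cat > gate.py <<'E'
from tub import *
def gate(n=None):
    for nm in ('wrist','side'):
        c=r.read_camera(nm)
        if n and nm=='side': cv2.imwrite(n,c['img'][120:320,160:420].repeat(3,0).repeat(3,1))
        hsv=cv2.cvtColor(c['img'],cv2.COLOR_BGR2HSV).astype(int)
        P=cloud(c,(hsv[...,0]>18)&(hsv[...,0]<34)&(hsv[...,1]>120)); P=P[(P[:,2]>.137)&(P[:,2]<.192)&(abs(P[:,0]-.509)<.02)&(abs(P[:,1]+.24)<.05)]
        if len(P): print(nm,'handle',len(P),np.median(P,0),P.min(0),P.max(0))
        P=cloud(c,((hsv[...,0]<8)|(hsv[...,0]>172))&(hsv[...,1]>110)); P=P[(P[:,2]>.13)&(P[:,2]<.16)&(np.hypot(P[:,0]-.509,P[:,1]+.255)<.05)]
        for k in (P[:,0]<.509,P[:,0]>.509):
            if k.sum(): print('fin',k.sum(),P[k].mean(0))
        for d in r.spot_point('gate_handle',c)[:1]: print('spot',d['score'],d['at'],atz(c,d['at'],.175))
E
python3 - <<'E'
from gate import *
gate(); plan(np.array([.508,-.254,.156]),Rt(270.9,0))
E
```

```text
time: 11.3
tool_pos: [0.5073, -0.2231, 0.1573]
orientation: [1.0, 0.007, -0.004, -0.002]
wrist_force: [-0.5, 0.6, 0.2]
opening: 0.0433
time: 11.92
tool_pos: [0.51, -0.2237, 0.1608]
orientation: [1.0, 0.007, -0.001, -0.001]
wrist_force: [-2.3, 2.6, 7.4]
opening: 0.011
wrist handle 1723 [ 0.5181 -0.2239  0.1885] [ 0.497  -0.2297  0.1414] [ 0.5214 -0.2182  0.1918]
fin 12 [ 0.4823 -0.2538  0.1377]
fin 115 [ 0.5379 -0.2519  0.1419]
spot 0.8 [320.0, 268.7] [ 0.5083 -0.2232  0.175 ]
side handle 58 [ 0.5105 -0.2296  0.1473] [ 0.4979 -0.2318  0.1395] [ 0.5211 -0.2232  0.1552]
fin 14 [ 0.4813 -0.2552  0.1397]
fin 15 [ 0.5375 -0.254   0.1392]
spot 0.63 [277.8, 215.6] [ 0.5023 -0.2262  0.175 ]
t 12.12 tcp [ 0.51   -0.2236  0.1608] F [-2.9  1.9  7. ] open 0.0111 q [-0.54  0.37  1.68  0.    1.09  1.02]
turn deg [-0.1  0.1 -0.1]
shift in current axes [-0.0024  0.0303  0.0048] in target axes [-0.0024  0.0303  0.0048]
```

```bash
python3 -m jog '[[[0,0,0,0,0.01,0,1],[0,0,0,0,0.01,0,1],[0,0,0,0,0.01,0,1],[0,0,0,0,0,0,1],[0,0,0,0,0,0,1]]]'; python3 -m jog '[[[0,0,0,0,0,0,1],[0,0,0,0,0,0,1],[0,0,0,0,0,0,1],[0,0,0,0,0,0,1],[0,0,0,0,0,0,1]]]'
python3 - <<'E'
from gate import *
gate('pics/g7.png'); plan(np.array([.508,-.254,.156]),Rt(270.9,0)); cv2.imwrite('pics/w7.png',r.read_camera('wrist')['img'])
E
```

```text
time: 12.75
tool_pos: [0.5103, -0.253, 0.1608]
orientation: [1.0, 0.007, -0.001, -0.001]
wrist_force: [-1.9, 5.3, 9.0]
opening: 0.0113
time: 13.38
tool_pos: [0.5103, -0.2528, 0.1608]
orientation: [1.0, 0.007, -0.001, -0.001]
wrist_force: [-2.1, 5.6, 8.4]
opening: 0.0109
wrist handle 1719 [ 0.5185 -0.2531  0.1885] [ 0.4972 -0.2588  0.1414] [ 0.5214 -0.2465  0.1919]
fin 89 [ 0.5382 -0.2527  0.1426]
side handle 63 [ 0.5101 -0.2585  0.1467] [ 0.4996 -0.2613  0.1384] [ 0.5219 -0.2541  0.1549]
fin 12 [ 0.4813 -0.2547  0.1406]
fin 15 [ 0.5375 -0.254   0.1393]
spot 0.48 [278.8, 221.7] [ 0.5069 -0.2454  0.175 ]
t 13.57 tcp [ 0.5103 -0.2528  0.1608] F [-2.5  5.7  9.4] open 0.0111 q [-0.58  0.39  1.66  0.    1.1   0.97]
turn deg [-0.2  0.1 -0.1]
shift in current axes [-0.0023  0.0011  0.0048] in target axes [-0.0023  0.0011  0.0048]
```

View pics/w7.png

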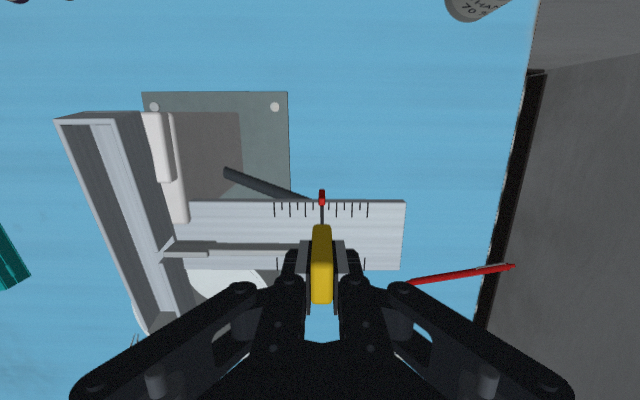

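View pics/g7.png

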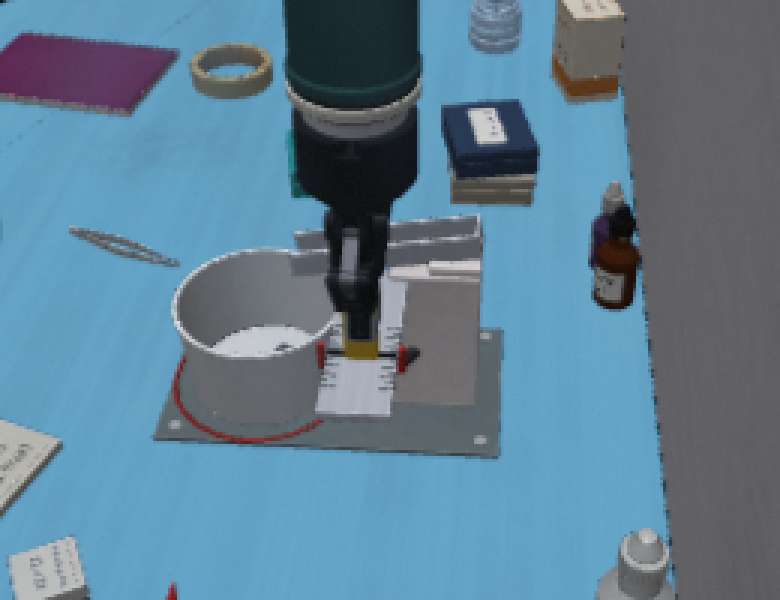

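The wrist view shows the handle (321,265) in line with the fin (321,197) and the chute empty. The side view shows dark balls in the tub at (285,348) and the boxes in place. One last check, from the scene camera, for all three balls.

```bash
python3 - <<'E'
from gate import *
tub([.4085,-.1435],.06,.098)
p=r.read_camera('scene'); q=r.read_camera('side')
for c in (p,q):
  for t in ['ball_0','box_top','box_low']:
    for d in r.regions_of(t,c)[:4]: print(t,round(d['score'],2),np.round(d['at'],0),atd(c,d['at']))
a=cv2.resize(p['img'][160:290,300:440],None,fx=4,fy=4,interpolation=cv2.INTER_CUBIC)[:, :390]
b=cv2.resize(q['img'][195:265,210:300],None,fx=4.3,fy=4.3,interpolation=cv2.INTER_CUBIC)
o=np.zeros((520,390+b.shape[1],3),np.uint8); o[:,:390]=a; o[:b.shape[0],390:]=b; cv2.imwrite('pics/f8.png',o)
E
```

```text
side 450 [ 0.4115 -0.1429] 0.001403410130455314 ztop [0.0839 0.0895]
scene 380 [ 0.4076 -0.1414] 0.0016608827765785122 ztop [0.0843 0.0908]
wrist 315 [ 0.4102 -0.1428] 0.0012198199826876088 ztop [0.0883 0.0896]
box_top 0.86 [317. 299.] [0.4113 0.1924 0.0352]
box_top 0.63 [261. 271.] [0.5773 0.1956 0.0657]
box_low 0.8 [264. 288.] [0.5542 0.2213 0.0341]
box_low 0.7 [371. 228.] [ 0.4293 -0.1979  0.0148]
box_low 0.22 [340. 218.] [ 0.5162 -0.1536  0.0526]
box_top 0.82 [324. 168.] [0.5896 0.1428 0.0646]
box_top 0.56 [364. 201.] [ 0.7022 -0.0181  0.0683]
```

View pics/f8.png

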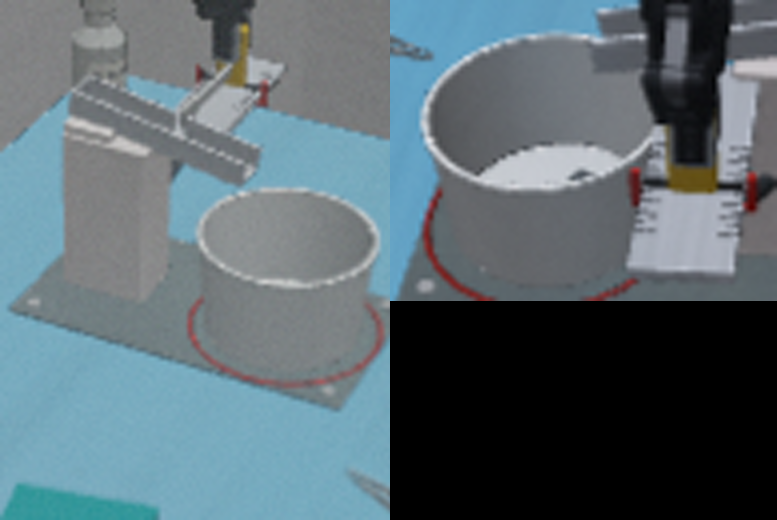

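```bash
python3 -c "
from plant import r
s=r.observe();print(s['time'],s['opening'],s['wrist_force']);print(r.job_done())"
```

```text
14.175 0.010841597062009298 [-2.98914329  6.52089307  8.10683408]
the job is handed in; nothing more can be done
None
```

The job is handed in at 14.2 s. The tub stands on the ring under the spout, and the fingers are holding the gate handle at the red mark.

- **Tub:** I pinched it by the rim, carried it in low beside the chute and under the spout, and let go. Last fits put its centre 1–4 mm from the ring's centre, depending on the camera, with the rim level at about z 0.088. While lowering it the wrist force briefly reached 40 N, so I lifted it a few millimetres, re-centred it and set it down lightly.
- **Handle:** I pulled it about 29 mm. The handle and the mark agree to within about 1 mm: y -0.2529 against -0.2532 from the wrist camera. The fin faces read about 1.5–2 mm further out from the side camera, probably because it sees only their outer face. At hand-in the opening was 11 mm, with 6.5 N of spring pull on the wrist.
- **Balls:** The chute is seen empty from above and no ball shows on the plate or bench. Only part of what is in the tub was visible, behind its near wall, so I did not count the three balls one by one; the network reported none.
- **Boxes and bottles:** The boxes looked undisturbed on their pile, and the bottles in view stood in place. I never went near the turquoise look-alike.

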